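Hold a glued heel stack under the notched hand press

TASK

The small hand press has a sliding tray with two seats, a heel lift in each; on one of the two a second lift has just been laid with cement. See which seat holds the two-layer stack and slide the tray sideways to its stop so that this stack stands under the press pad, then push the press's sprung hand lever down past its first two notches into the third, no further, so that the pad squeezes the stack. The lever flies back if it is let go, so finish while still holding it down in the third notch; do not shift the upper lift off the lower one, and leave the other things on the bench where they are.

Things in the scene. Friction and masses are not known exactly. Their poses are not given: they have to be found in the camera images.
- press: Fixed grey hand press, base plate 225 x 310 mm, column at its back, 0.20 m tall to the top of the overarm (50 mm wide, from 26 mm in front of the ram axis back to the column). Origin on the bench under the ram axis; x points from the operator's side (front) to the column at the back, y to the left end of the tray, z up. The lever's shaft lies along y at x +30 mm, z 160 mm. It stands turned a little, differently each time.
- press_tray (a joint): Slide of the tray along the press's y, m: 0 midway (the start, both seats clear of the pad), +0.046 at the left stop (right seat under the pad), -0.046 at the right stop (left seat under the pad). Friction about 2.5 N, it stays where it is left.
- seat_left (a point): Centre of the floor of the tray's left seat (32 mm above the bench; moves with the tray). Seats are 92 mm apart along y, each with a back fence, two side cheeks 14 mm high and two front pins, with 1.5 to 2 mm of play round the lift.
- seat_right (a point): Centre of the floor of the tray's right seat, as for the left.
- knob_left (a point): Top of the upright black knob at the tray's left end, 128 mm left of the tray's middle, 36 mm in front of it, 77 mm above the bench. The knob reaches from 40 to 77 mm above the bench, 21 to 23 mm wide, on a 14 mm neck; the tray ends 10 mm beyond its axis. Pushing it inward from outside clears lever and wheel narrowly, pulling it outward gives more room. Push about 4 N; the stop is hard.
- knob_right (a point): Top of the like knob at the tray's right end, 128 mm right of the tray's middle.
- lift_lower_1: Brown heel lift, 65 x 69 x 10 mm, D-shaped, lying in one of the two seats with the second lift on it. Origin at the centre of its underside.
- lift_lower_2: Like heel lift, lying single in the other seat. Origin at the centre of its underside.
- lift_upper: Heel lift of the same size (10 mm thick) lying loose on lift_lower_1, its top 52 mm above the bench. Origin at the centre of its underside.
- press_pad: Round rubber-faced pad, 42 mm in diameter, under the ram. Origin at the centre of its lower face, 70 mm above the bench at rest. It comes down 30 mm per rad of the lever, meets the two-layer stack at a lever angle of about 0.60 rad and then yields on a spring of 3000 N/m (about 4 N preload).
- lever_angle (a joint): Angle of the hand lever, rad, 0 at rest (raised, against its stop); grows as the grip is pushed down. Notches at 0.27, 0.54 and 0.81 (the third); a last lobe lies at about 0.95 and the end stop at 0.98. A spring always drives it back to 0; no notch holds it. Downward push needed at the grip: about 7 N at first, 10 to 15 N in the third notch with the stack under the pad, rising by 3 to 5 N to climb out of each notch.
- press_lever: The yoke-shaped hand lever: two flat arms at y +-36 mm that join in the grip bar, with a notched wheel (80 mm) on its right. Origin on the shaft's axis; at rest its axes are those of the press and it turns about y.
- lever_grip (a point): Centre of the black round grip bar of the yoke lever, 25 mm in diameter, 60 mm clear length, lying level along the press's y between the two lever arms. It moves on a circle of 155 mm radius about the shaft: at rest 31.5 degrees above level, 241 mm above the bench and 102 mm in front of the ram axis; in the third notch 15 degrees below level, 120 mm above the bench and 120 mm in front of it. Best pushed from above at its middle, following the arc.
- brush_main: Obstacle, fixed: glue brush leaning on the sole block at the right of the bench, its handle sticking up to 0.33 m above the bench (between x 0.45 and 0.49, y -0.39 and -0.25). Origin at its lower end. The block below it, x 0.39 to 0.70, y -0.42 to -0.27, is 0.10 m high. Go round or over them.
- spare_lift: Bystander: dark heel lift 65 x 67 x 10 mm on the bench.
- glue_roller: Bystander: hand roller with wooden handle, 154 mm long.
- thread_spool: Bystander: wooden spool of thread, 40 mm in diameter, 50 mm high, standing.
- tack_tin: Bystander: open round tin, 68 mm in diameter, 24 mm high.
- marker: Bystander: felt marker, 131 mm long.
Mind the look-alikes: they are no part of the job. Leave any purple look-alike of the lift_upper alone.

How it is judged:
By the outcome, as a careful person would: the job done as asked, in the order asked, and still so for the second after the job is handed in, while the arm keeps its last pose, push and grip.
It also fails if it takes over 48 s, if anything falls off the work surface, if the arm or the gripper's body presses on something with over 40 N, if the wrist force passes 120 N, or if a joint passes its speed limit or range.

ROBOT

A 7-joint arm with a two-finger parallel gripper is mounted at the origin on a cart in front of the work surface, level with it; the furniture and walls round the work are solid. World frame = base frame: x ahead of the robot, y to its left, z up, the work surface at z = 0. Lengths are in m, angles in rad, forces in N, time in s.
With the tool pointing down it reaches from about 0.425 to 0.925 m from the base axis. Payload 6.8 kg.
Tool frame: the origin (TCP) lies at the very end of the fingers, on their centre line; the grasp point (between the pads) lies bot.grip_point_offset behind it (bot.grip_point_offset is the distance from the TCP to the grasp point, in m); z points along the fingers, y is the line along which they close (so a half turn about z gives the same grasp; the last joint's range is limited). The gripper opens to 85 mm and grips with 20 to 120 N. Pads are 22 mm wide; open, the fingers measure 114 mm over their backs; the gripper's body (76 mm by 85 mm) begins 54 mm behind the grasp point. The pads swing forward as they close: fully open they stand 13 mm farther back than shut.
Start: joints at [-0.108, 0.477, 0.022, 1.555, -0.011, 1.109, -0.083], TCP at [0.675, 0, 0.231] pointing down, gripper open.
Joint ranges: [-2.96, 2.96], [-0.34, 2.1], [-1.41, 1.46], [0.24, 2.44], [-1.37, 4.51], [0.17, 1.92], [-2.96, 2.96]. Speed limits (rad/s): [2.39, 2.39, 3.14, 3.14, 3.14, 3.14, 3.14].

INTERFACE

Orientations are given as a unit quaternion [w, x, y, z].
In Python, from station import bot, imaging gives the robot as it stands. The module is installed in compiled form; this text tells all that it offers.
- The arm moves only by the tool carry_out, never from a script. Its argument "targets" is one flat list of numbers, 5 for each row, row after row: the closure in counts, from 0 (fully open) to 255 (shut), then the shift along the world's x, y, z in mm, then the turn about the world's z in degrees. A call has 1 to 20 rows; each row shifts and turns the commanded pose from where the row before left it; what a row does not reach is not made up. A row lasts 1/10 s, in which the tool goes at most 50 mm and 8.59 degrees, less where a joint would pass 70% of its speed; a pose out of reach is approached as far as the arm can. A call is refused whole if a number of a shift passes 50 or a number of a turn 8.59, either way. A call with a gripper value outside its range is refused whole. The fingers move at their own pace and stop on an object; "newtons" is the grip in N (left out, the last holds). Time passes only in rows, so rows that do not move let the fingers close. It gives the time, the measured TCP pose, the force, the opening and the grip force at its end, in the units of the state.
- bot.get_obs(): the state, without advancing time (a new reading comes with each control period).
- imaging.read_camera(name): name is "scene" or "side" or "wrist"; returns a dict with "frame" (420x560x3 uint8, red, green, blue), "fov_y" (degrees; the focal length in pixels is half the picture's height over the tangent of half this angle, whatever the lens; pixels are square), "cx", "cy" (the principal point, pixels), "pose" (4x4, takes a point from camera to world coordinates); the wrist camera has in their place "tool_from_camera" (4x4, takes a point from camera to tool coordinates, whose origin is the TCP and whose axes are the flange's). Camera axes: x right, y up, looking along -z (the intrinsics and any distortion apply to the point x, -y, -z); pixel columns grow to the right and rows downward; lengths in m; the calibration is good to about 2 mm. A picture is of the moment at which its call begins: read the wrist's pose just before it. There is no depth.
- bot.hand_in(): hands the job in; it is judged then, once.
The state is a dict: "t": time; "q": joint angles; "joint_vel": joint speeds; "joint_torque": joint torques, N m; "eef_pos": TCP position; "tool_rot": TCP orientation; "contact_force": force on the tool from outside, world axes, zero at the start; "torque": the same for the moment, N m; "gripper_width": opening from 0.0 (shut) to 1.0 (fully open); "grasp_force": force on a finger pad.
Only numpy, scipy, OpenCV 4.12 (cv2) and the standard library are available. Lean on these libraries where they do the work, as an engineer would, in place of code of your own. Each camera call takes 0.05 s, during which the arm holds its last target. There are 200 camera calls.

## Working session

There is one attempt and no reset: what is moved stays moved. The work goes in short steps, Python scripts to look and compute and a tool call to move; the robot and the scene stay as the last step left them, time stands still between calls to the robot, and variables do not carry over. Pictures are saved under pics/ and viewed, at most 10 in all, crops included, and the job is handed in when it is done.

Besides the shell and the picture viewer there is one more tool, called after ">>>" in YAML: its name, and indented under it one key for each argument. carry_out: Moves the arm, as the interface text tells. Its arguments: {"type":"object","properties":{"targets":{"type":"array","items":{"type":"number"}},"newtons":{"type":"number"}},"required":["targets"]}

```bash
mkdir -p pics
python3 - <<'E'
from station import bot, imaging
import cv2, numpy as np, pickle
o=bot.get_obs(); print(o, bot.grip_point_offset)
d={}
for n in("scene","side","wrist"):
    c=imaging.read_camera(n); d[n]=c
    print(n,{k:v for k,v in c.items() if k!="frame"})
    cv2.imwrite(f"pics/{n}0.png",cv2.resize(c["frame"][:,:,::-1],(800,600),interpolation=cv2.INTER_CUBIC))
pickle.dump(d,open("cam.pkl","wb"))
E
```

```text
{'t': 0.0, 'q': array([-0.10810288,  0.47780532,  0.02232695,  1.55644859, -0.01148799,
        1.10927613, -0.08310742]), 'joint_vel': array([ 0.00087172, -0.00169999,  0.0031325 , -0.00053634,  0.00061717,
        0.00124564,  0.00097269]), 'joint_torque': array([-5.45967814e-04, -5.96443820e+01,  1.60769675e+00, -2.81194621e+01,
        1.24063640e-02,  9.39900521e-03,  2.20753498e-05]), 'eef_pos': array([ 6.74415983e-01, -7.86242553e-06,  2.30323165e-01]), 'tool_rot': array([-5.88482493e-04,  7.07094538e-01,  7.07118445e-01, -6.87096553e-04]), 'contact_force': array([-0.33968356,  0.0381572 , -0.77588401]), 'torque': array([ 0.03041225, -0.02376877,  0.01571196]), 'grasp_force': 0.0, 'gripper_width': 0.9951539956036346} 0.0187
scene {'fov_y': 51.97225680122155, 'cx': 281.5594057641374, 'cy': 208.45336654330248, 'pose': array([[ 0.7370314 ,  0.50185303, -0.45269002, -0.06437846],
       [-0.675857  ,  0.54869019, -0.49209389, -0.62645769],
       [ 0.00142776,  0.66864236,  0.74358278,  1.09535727],
       [ 0.        ,  0.        ,  0.        ,  1.        ]])}
side {'fov_y': 50.28763231593545, 'cx': 285.05795593680114, 'cy': 207.248272138801, 'pose': array([[ 0.92153034,  0.16669432, -0.35070619,  0.04966355],
       [-0.38794732,  0.35640445, -0.84998396, -1.10444712],
       [-0.01669425,  0.91934154,  0.39310613,  0.65922637],
       [ 0.        ,  0.        ,  0.        ,  1.        ]])}
wrist {'fov_y': 70.68920363590202, 'cx': 278.2815979594609, 'cy': 213.53232375056936, 'tool_from_camera': array([[-2.45208514e-04,  9.52838651e-01,  3.03477256e-01,
         7.77541082e-02],
       [ 9.99999427e-01, -8.24675701e-05,  1.06692233e-03,
         4.90168560e-04],
       [ 1.04163187e-03,  3.03477344e-01, -9.52838085e-01,
        -1.42711938e-01],
       [ 0.00000000e+00,  0.00000000e+00,  0.00000000e+00,
         1.00000000e+00]])}
```

View pics/scene0.png

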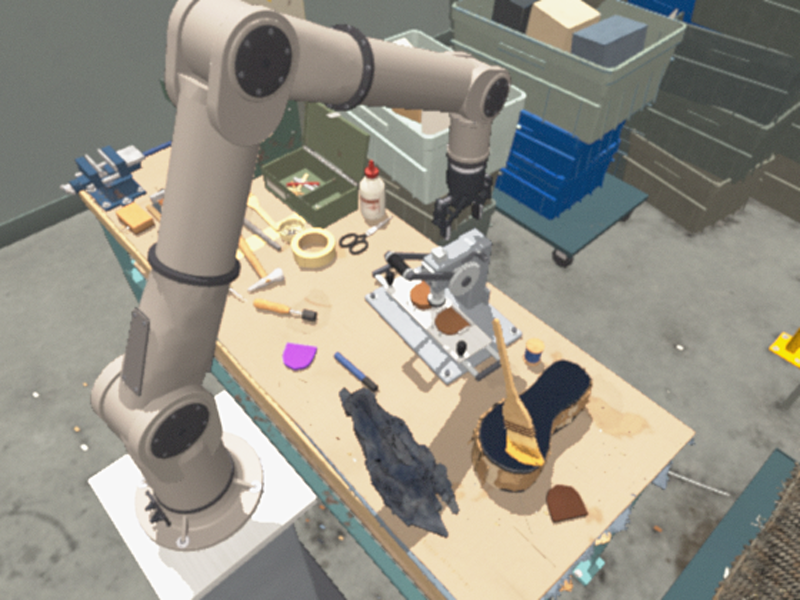

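View pics/side0.png

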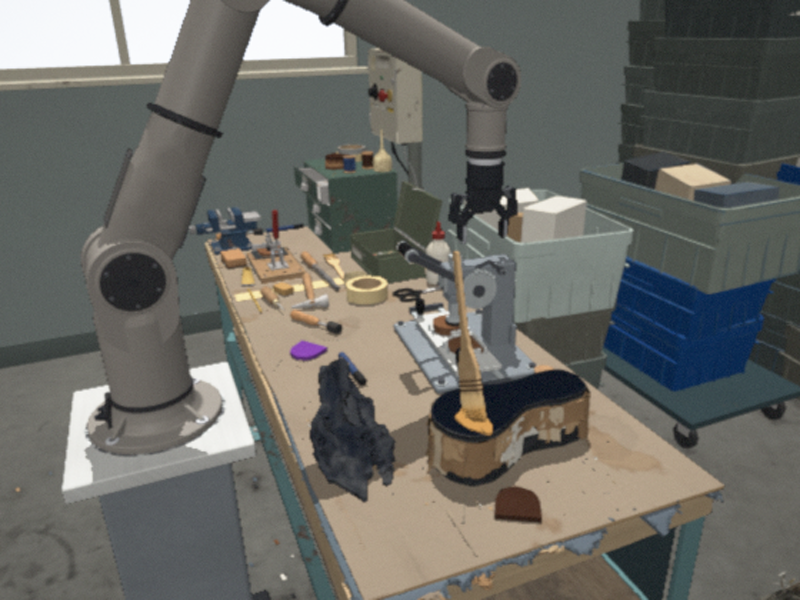

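The press stands ahead of the arm, at about (440,310) in the scene view and (465,310) in the side view. I'll take enlarged crops of it next.

Run:
```python
import cv2, pickle
d=pickle.load(open("cam.pkl","rb"))
f=d["scene"]["frame"][150:280,240:380,::-1]; a=cv2.resize(f,None,fx=4.6,fy=4.6,interpolation=cv2.INTER_CUBIC)
cv2.imwrite("pics/sc.png",a); print(a.shape)
f=d["side"]["frame"][150:280,260:400,::-1]; a=cv2.resize(f,None,fx=4.6,fy=4.6,interpolation=cv2.INTER_CUBIC)
cv2.imwrite("pics/si.png",a)
```

```text
(598, 644, 3)
```

View pics/sc.png

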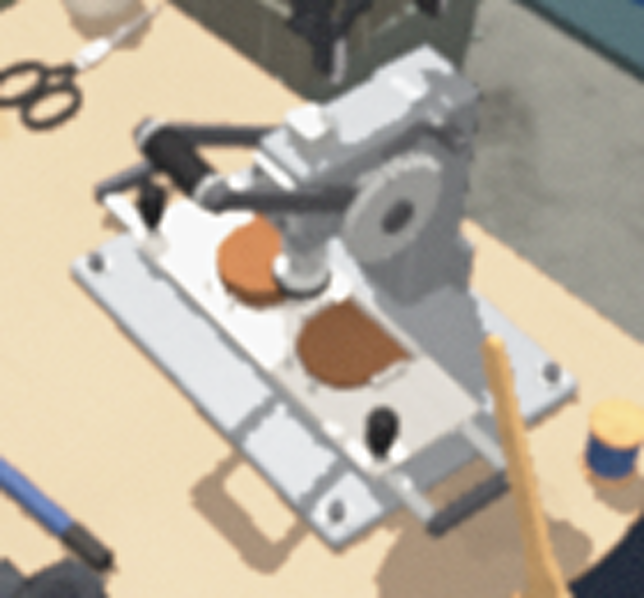

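View pics/si.png

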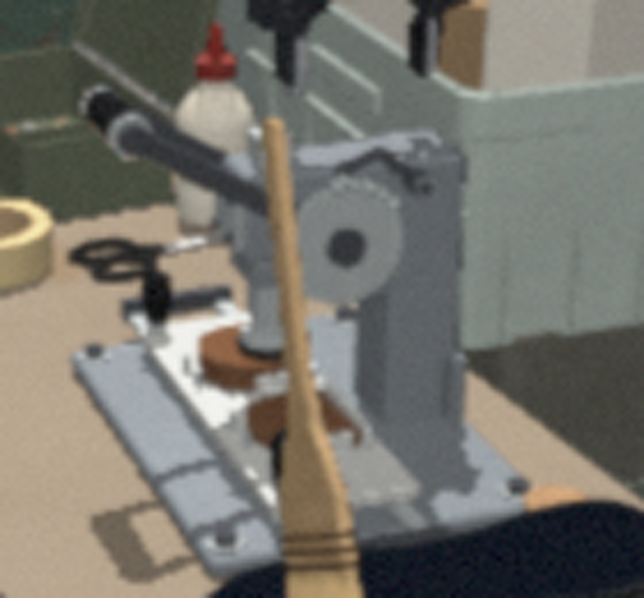

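View pics/wrist0.png

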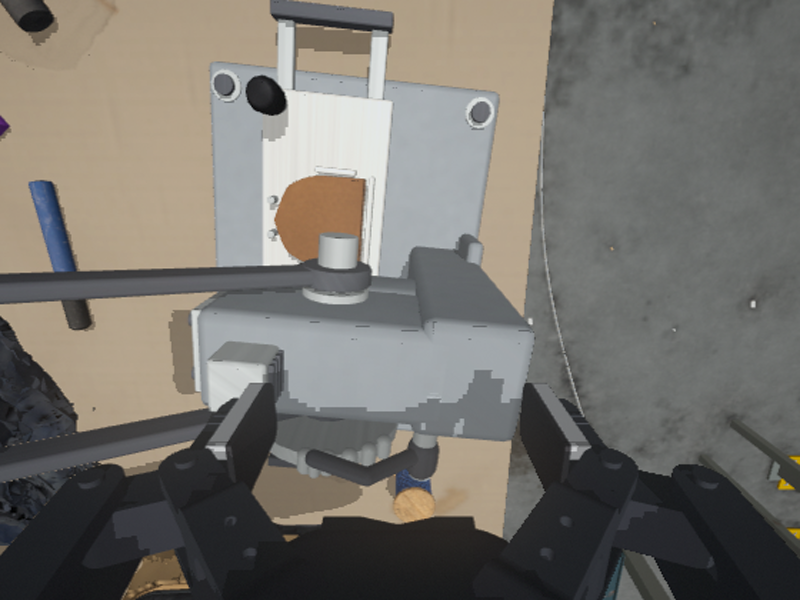

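Seen from the side, the left lift has a thick wall and a higher top, so the left seat looks like the one with the stack. I'll fit the press pose from the knob and grip pixels and check the lift heights.

```bash
cat > h.py <<'E'
import numpy as np
from scipy.spatial.transform import Rotation as R
def proj(c,P,pose=None):
    T=np.array(pose if pose is not None else c["pose"]); p=(np.c_[P,np.ones(len(P))]@np.linalg.inv(T).T)[:,:3]
    f=210/np.tan(np.radians(c["fov_y"]/2))
    return np.c_[c["cx"]+f*p[:,0]/-p[:,2], c["cy"]-f*p[:,1]/-p[:,2]]
def wpose(c,o):
    T=np.eye(4); q=o["tool_rot"]; T[:3,:3]=R.from_quat([q[1],q[2],q[3],q[0]]).as_matrix(); T[:3,3]=o["eef_pos"]
    return T@c["tool_from_camera"]
def w(P,v):
    c,s=np.cos(v[2]),np.sin(v[2]); P=np.atleast_2d(P)
    return np.c_[v[0]+c*P[:,0]-s*P[:,1], v[1]+s*P[:,0]+c*P[:,1], P[:,2]]
E
cat > fit.py <<'E'
from h import *; import pickle,cv2
from scipy.optimize import least_squares
d=pickle.load(open("cam.pkl","rb"))
o=dict(eef_pos=[.6744,0,.2303],tool_rot=[-5.88e-4,.70709,.70712,-6.87e-4])
pw=wpose(d["wrist"],o)
KL,KR,G=[-.036,.128,.077],[-.036,-.128,.077],[-.102,0,.241]
sc=lambda u,v:(240+u/4.6,150+v/4.6); si=lambda u,v:(260+u/4.6,150+v/4.6)
obs=[("scene",KL,sc(150,190)),("scene",KR,sc(382,414)),("scene",G,sc(178,160)),("side",KL,si(156,280)),("side",G,si(110,120)),("wrist",KL,(265*.7,93*.7))]
pr=lambda n,P:proj(d[n],P,pw if n=="wrist" else None)
res=lambda v:np.concatenate([pr(n,w(P,v))[0]-np.array(x) for n,P,x in obs])
s=least_squares(res,[.66,0,0],loss="soft_l1"); v=s.x; print(v,np.degrees(v[2])); print(res(v).reshape(-1,2).round(1))
np.save("v.npy",v)
a=np.linspace(0,2*np.pi,60)
ims=[]
for n,(x0,y0) in (("scene",(240,150)),("side",(260,150))):
    im=cv2.resize(d[n]["frame"][y0:y0+130,x0:x0+140,::-1],None,fx=2.8*2,fy=2.8*2,interpolation=cv2.INTER_CUBIC)
    def ln(P,col): 
        u=((pr(n,w(np.array(P),v))-[x0,y0])*5.6).astype(int); cv2.polylines(im,[u],False,col,1)
    for yy in(.046,-.046):
        for z,col in((.042,(255,0,0)),(.052,(0,255,0))):
            ln(np.c_[.0325*np.cos(a),yy+.0345*np.sin(a),0*a+z],col)
    for K in(KL,KR): ln(np.c_[K[0]+.011*np.cos(a),K[1]+.011*np.sin(a),0*a+.077],(0,0,255))
    ln([[-.102,.03,.241],[-.102,-.03,.241]],(0,0,255))
    ims.append(im[:600,:784])
b=np.hstack(ims); cv2.imwrite("pics/ov.png",cv2.resize(b,(800,int(b.shape[0]*800/b.shape[1]))) if 0 else ims[0]); cv2.imwrite("pics/ov2.png",ims[1])
for n,P in(("KL",KL),("KR",KR),("G",G),("G3",[-.12,0,.12]),("Glev",[-.125,0,.16])): print(n,w(P,v).round(4))
E
python3 fit.py
```

```text
[ 0.60985965 -0.00682208 -0.12389148] -7.09845897052436
[[ 0.8 -0.9]
 [-0.7  0.6]
 [ 0.7  1.1]
 [ 0.6 -1.4]
 [ 0.9  0.2]
 [-0.4 -0.2]]
KL [[0.59   0.1246 0.077 ]]
KR [[ 0.5583 -0.1294  0.077 ]]
G [[0.5086 0.0058 0.241 ]]
G3 [[0.4908 0.008  0.12  ]]
Glev [[0.4858 0.0086 0.16  ]]
```

View pics/ov.png

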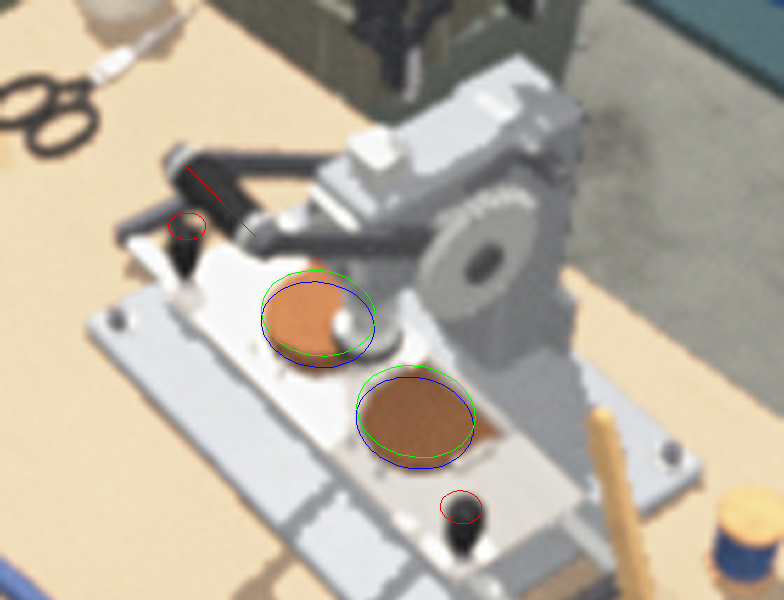

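View pics/ov2.png

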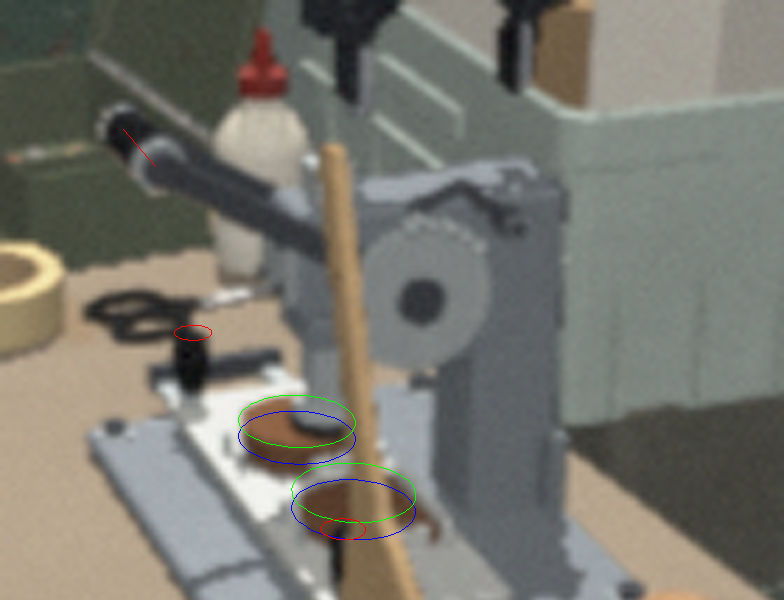

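The left seat holds the stack: in the side view its top matches the 52 mm outline, and the right one matches 42 mm. The tray must go to the right stop. I'll use the right knob, gripping it lightly from above.

>>> carry_out:
  targets: [60,0,-40,8,-7.1,60,0,-45,8,0,60,-20,-44,0,0,60,-48,0,0,0,60,-48,0,-10,0,60,0,0,-40,0,60,0,0,-40,0,60,0,0,-30,0,60,0,0,0,0,60,0,0,0,0]
  newtons: 20

```text
t: 1.15
eef_pos: [0.5591, -0.129, 0.1276]
tool_rot: [-0.0, 0.75, 0.662, -0.0]
contact_force: [0.6, -0.8, 0.3]
gripper_width: 0.763
grasp_force: 0.0
```

Run:
```python
from station import bot, imaging
from h import *; import cv2
o=bot.get_obs(); c=imaging.read_camera("wrist"); v=np.load("v.npy")
im=cv2.resize(c["frame"][:,:,::-1],(800,600),interpolation=cv2.INTER_CUBIC)
a=np.linspace(0,6.3,50); P=wpose(c,o)
for K in([-.036,-.128],):
    u=proj(c,w(np.c_[K[0]+.011*np.cos(a),K[1]+.011*np.sin(a),0*a+.077],v),P)/.7
    cv2.polylines(im,[u.astype(int)],True,(0,0,255),1)
cv2.imwrite("pics/w1.png",im); print(o["t"],o["eef_pos"],o["tool_rot"],o["contact_force"],o["gripper_width"])
```

```text
1.15 [ 0.55906433 -0.12901911  0.12756269] [-2.60995151e-04  7.49539257e-01  6.61959791e-01 -2.63823696e-04] [ 0.56956571 -0.78210498  0.32618028] 0.763250963795148
```

View pics/w1.png

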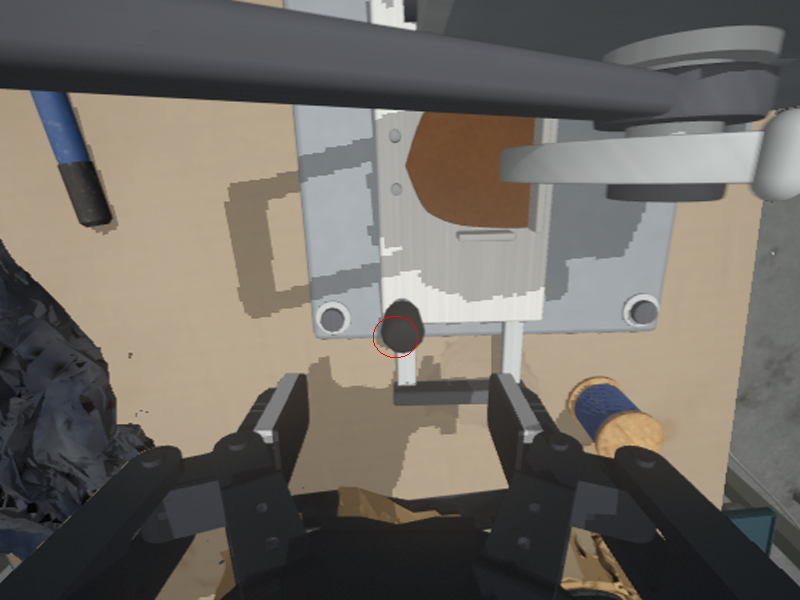

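The knob top is at (403,328), about 3–4 mm towards +x and +y of the prediction. I'll correct for that, go down and close.

>>> carry_out:
  targets: [60,3,3,-25,0,60,0,0,-25,0,60,0,0,-24,0,60,0,0,0,0,255,0,0,0,0,255,0,0,0,0,255,0,0,0,0,255,0,0,0,0,255,0,0,0,0,255,0,0,0,0,255,0,0,0,0]

```text
t: 2.3
eef_pos: [0.5616, -0.1261, 0.055]
tool_rot: [-0.0, 0.75, 0.662, -0.0]
contact_force: [-5.3, 0.4, 10.7]
gripper_width: 0.251
grasp_force: 19.3
```

>>> carry_out:
  targets: [255,-0.7,-6,0,0,255,-0.8,-6,0,0,255,-0.7,-6,0,0,255,-0.8,-6,0,0,255,-0.7,-6,0,0,255,-0.8,-6,0,0,255,-0.7,-6,0,0]

```text
t: 3.0
eef_pos: [0.5575, -0.1671, 0.0551]
tool_rot: [0.0, 0.749, 0.662, 0.001]
contact_force: [-1.1, 3.8, 6.3]
gripper_width: 0.249
grasp_force: 19.3
```

>>> carry_out:
  targets: [255,-0.2,-2,0,0,255,-0.3,-2,0,0,255,-0.2,-2,0,0,255,0,0,0,0]

```text
t: 3.4
eef_pos: [0.557, -0.1719, 0.0551]
tool_rot: [-0.0, 0.749, 0.662, 0.001]
contact_force: [-2.0, 5.4, 7.7]
gripper_width: 0.252
grasp_force: 19.5
```

>>> carry_out:
  targets: [255,-0.2,-1.5,0,0,255,-0.2,-1.5,0,0,255,0,0,0,0,255,0,0,0,0]

```text
t: 3.8
eef_pos: [0.557, -0.172, 0.055]
tool_rot: [-0.001, 0.748, 0.663, 0.002]
contact_force: [-2.3, 12.2, 9.7]
gripper_width: 0.252
grasp_force: 19.6
```

Force is rising and the position is fixed, so the tray is at its stop. I'll relax the push, release and go up.

>>> carry_out:
  targets: [255,0.3,2,0,0,60,0,0,0,0,60,0,0,0,0,60,0,0,0,0,60,0,0,0,0,60,0,0,0,0,60,0,0,20,0,60,0,0,40,0,60,0,0,45,0,60,0,0,45,0,60,0,0,45,0,200,0,0,20,0,255,-20,45,0,0,255,-20,45,0,0,255,0,0,0,0,255,0,0,0,0,255,0,0,0,0]

```text
t: 5.5
eef_pos: [0.5162, -0.0861, 0.2683]
tool_rot: [0.0, 0.75, 0.661, -0.0]
contact_force: [0.4, -0.6, 0.2]
gripper_width: 0.002
grasp_force: 0.0
```

Run:
```python
from station import bot, imaging
from h import *; import cv2
o=bot.get_obs(); v=np.load("v.npy"); print(o["t"],o["eef_pos"],o["tool_rot"],o["contact_force"],o["gripper_width"])
c=imaging.read_camera("wrist"); s=imaging.read_camera("scene")
a=cv2.resize(c["frame"][:,:,::-1],(450,338),interpolation=cv2.INTER_AREA)
im=cv2.resize(c["frame"][:,:,::-1],(800,600),interpolation=cv2.INTER_CUBIC)
u=proj(c,w([[-.102,.03,.241],[-.102,-.03,.241]],v),wpose(c,o))/.7; print(u)
cv2.polylines(im,[u.astype(int)],False,(0,0,255),1)
t=cv2.resize(s["frame"][150:280,240:380,::-1],(300,279),interpolation=cv2.INTER_CUBIC)
im[:279,500:]=t
cv2.imwrite("pics/w2.png",im)
```

```text
5.5 [ 0.51620486 -0.08610869  0.26834475] [ 3.07158485e-04  7.49981099e-01  6.61459181e-01 -9.76199852e-05] [ 0.42003977 -0.63099321  0.20989264] 0.0023087273887480116
[[342.59571125  43.94967396]
 [348.83437887 216.89480863]]
```

View pics/w2.png

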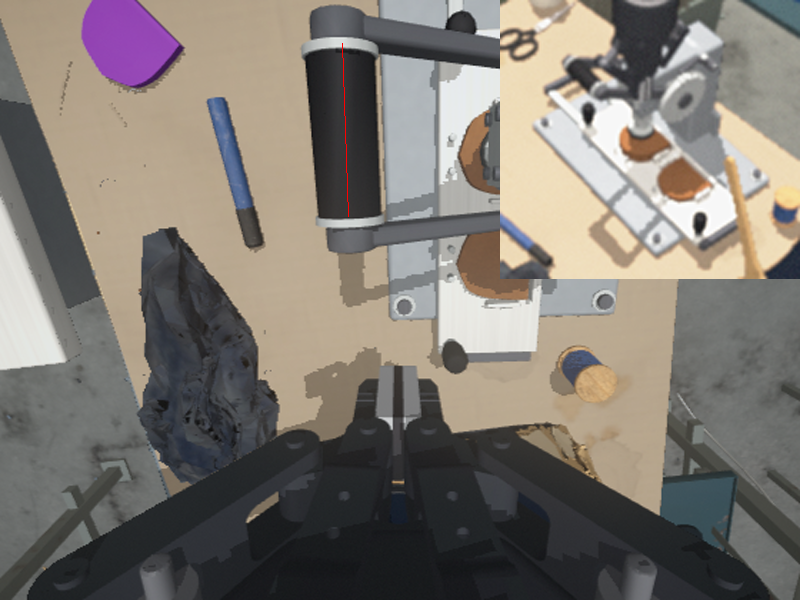

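The stack now stands under the pad and the predicted grip lies within about 1 mm of the black bar at (342,132). I'll move over the bar and come down close to contact.

>>> carry_out:
  targets: [255,-4,46,0,0,255,-4,46,0,0,255,0,0,0,0,255,0,0,-6,0,255,0,0,-6,0,255,0,0,-3,0,255,0,0,0,0]

```text
t: 6.3
eef_pos: [0.5077, 0.0051, 0.2531]
tool_rot: [-0.0, 0.751, 0.661, -0.001]
contact_force: [-2.8, -1.1, 8.1]
gripper_width: -0.001
grasp_force: 3.6
```

>>> carry_out:
  targets: [255,-3.3,0.4,-6,0,255,-3.3,0.4,-6,0,255,-2.8,0.3,-6.4,0,255,-2.8,0.3,-6.4,0,255,-2.2,0.3,-6.6,0,255,-2.2,0.3,-6.6,0,255,-1.6,0.2,-6.8,0,255,-1.6,0.2,-6.8,0,255,0,0,0,0]

```text
t: 7.2
eef_pos: [0.4857, 0.0077, 0.2008]
tool_rot: [-0.002, 0.75, 0.661, -0.002]
contact_force: [-7.6, -1.1, 9.4]
gripper_width: 0.003
grasp_force: 4.8
```

>>> carry_out:
  targets: [255,0,0.1,-6.9,0,255,-0.5,0.1,-6.9,0,255,0,0,-6.9,0,255,0,0,-7,0,255,0.5,0,-7,0,255,0.5,0,-7,0,255,0.9,-0.1,-6.9,0,255,0.9,-0.1,-6.9,0,255,0,0,0,0]

```text
t: 8.1
eef_pos: [0.4885, 0.0081, 0.1454]
tool_rot: [-0.001, 0.75, 0.661, -0.002]
contact_force: [-6.3, 0.4, 9.3]
gripper_width: 0.001
grasp_force: 5.0
```

>>> carry_out:
  targets: [255,1,-0.1,-5,0,255,1,-0.1,-4,0,255,0,0,0,0]

```text
t: 8.4
eef_pos: [0.4907, 0.0079, 0.1366]
tool_rot: [-0.001, 0.75, 0.661, -0.002]
contact_force: [-6.4, 1.1, 10.1]
gripper_width: -0.006
grasp_force: 5.0
```

>>> carry_out:
  targets: [255,0.6,-0.1,-3,0,255,0,0,-1,0,255,0,0,0,0,255,0,0,0,0]

```text
t: 8.8
eef_pos: [0.4916, 0.0079, 0.1332]
tool_rot: [-0.001, 0.75, 0.661, -0.001]
contact_force: [-7.3, 1.5, 10.9]
gripper_width: -0.002
grasp_force: 5.4
```

Run:
```python
from station import bot, imaging
from h import *; import cv2
o=bot.get_obs(); v=np.load("v.npy"); print(o["t"],o["eef_pos"],o["contact_force"])
ims=[]
for n,(x0,y0) in (("side",(260,170)),("scene",(255,160))):
    c=imaging.read_camera(n)
    im=cv2.resize(c["frame"][y0:y0+100,x0:x0+80,::-1],None,fx=5,fy=5,interpolation=cv2.INTER_CUBIC)
    for th,col in((.54,(255,0,0)),(.81,(0,0,255)),(.95,(0,255,0))):
        p=np.radians(31.5)-th; g=[.03-.155*np.cos(p),0,.16+.155*np.sin(p)]
        u=(proj(c,w([[g[0],.03,g[2]],[g[0],-.03,g[2]]],v))-[x0,y0])*5
        cv2.polylines(im,[u.astype(int)],False,col,1)
    ims.append(im)
cv2.imwrite("pics/end.png",np.hstack(ims))
```

```text
8.8 [0.49159425 0.00785468 0.13318081] [-7.32477567  1.53993641 10.879311  ]
```

View pics/end.png

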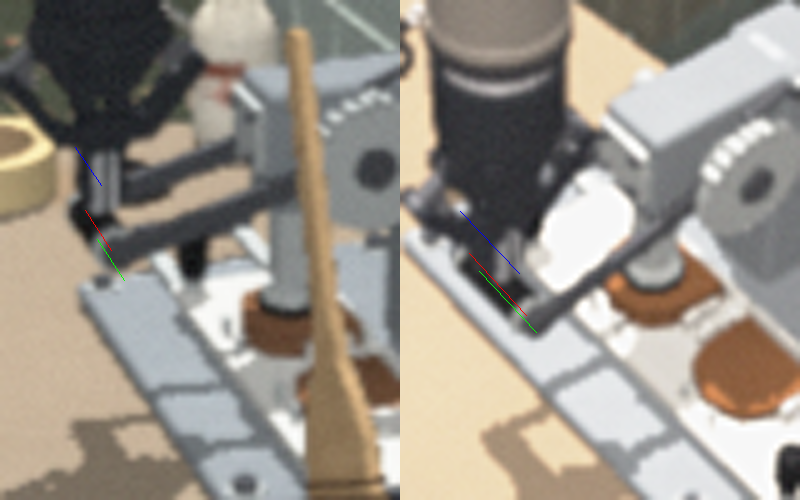

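The pad is on the stack and the bar centre lies on the red (0.81 rad) line in both views. I'll hold for a moment, then hand in.

>>> carry_out:
  targets: [255,0,0,-0.5,0,255,0,0,0,0,255,0,0,0,0,255,0,0,0,0,255,0,0,0,0]

```text
t: 9.4
eef_pos: [0.4916, 0.0078, 0.1328]
tool_rot: [-0.001, 0.75, 0.661, -0.001]
contact_force: [-6.0, 0.2, 11.1]
gripper_width: -0.002
grasp_force: 5.7
```

```bash
python3 -c "
from station import bot
o=bot.get_obs(); print(o['eef_pos'],o['contact_force']); print(bot.hand_in())"
```

```text
[0.49163464 0.00783945 0.13277032] [-6.02841419  0.20143494 11.1395043 ]
the job is handed in; nothing more can be done
None
```

I handed the job in at about 9.4 s: the tray is at its right stop with the left-seat two-layer stack under the pad, and the arm is holding the lever at about 0.81 rad (third notch) with about 11 N; the hand-in returned no verdict.

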